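# Sticker two sawn boards to dry and weight the stack

### The job

Stack the two sawn boards to dry on the pair of bearers: lay the thick board on the bearers, centred and square to them, then the two matching sticks across it, one straight above each bearer and sticking out equally on both sides, then the thin board on the sticks, centred and square over the thick one. Last, set the iron weight gently, upright, in the middle of the top board, let go of everything, and leave the mallet, the tape measure and the offcut where they lie.

Things in the scene. Friction and masses are not known exactly. Their poses are not given: they have to be found in the camera images.
- bearers: Pair of dark wooden bearers screwed to the bench (fixed): two equal bars 110 mm long (x) x 40 mm wide (y) x 30 mm high, lying parallel to x, 160 mm apart centre to centre (centred at y = -80 mm and y = +80 mm). Origin on the bench midway between them; z up. Boards go across them, lengthwise along y.
- thick_board: Thick brown board, loose, lying flat: 58 mm wide (x) x 290 mm long (y) x 26 mm thick (z). Origin at the centre of its underside.
- thin_board: Thin board of the same brown wood, shorter and narrower, loose, lying flat: 50 mm wide (x) x 240 mm long (y) x 14 mm thick (z). Origin at the centre of its underside.
- stick_a: Pale wooden stick (spacer), loose: 100 mm long (x) x 20 mm wide (y) x 18 mm high (z). Origin at the centre of its underside. Same as stick_b; either may go over either bearer.
- stick_b: Pale wooden stick, the twin of stick_a: 100 mm long (x) x 20 mm wide (y) x 18 mm high (z). Origin at the centre of its underside.
- weight: Iron weight, about 0.75 kg: flat block 80 mm (x) x 46 mm (y) x 26 mm high with a bridge handle on top: a bar 68 mm long (x), 16 mm wide (y), from 47 to 61 mm above the underside, on two 10 mm posts at x = -27 and +27 mm. Origin at the centre of its underside.
- mallet: Bystander: wooden mallet lying on the bench, head 120 mm (x) x 75 mm (y) x 58 mm high, handle 240 mm long out along +y. Origin under the middle of the head.
- tape: Bystander: black tape measure lying flat, 68 x 66 mm, 38 mm high. Origin at the centre of its underside.
- offcut: Bystander: short dark block of waste wood, 85 mm (x) x 44 mm (y) x 38 mm high. Origin at the centre of its underside.
Mind the look-alikes: they are no part of the job. Leave any blue or white look-alike of the weight alone. Leave any yellow look-alike of the stick_a alone.

How it is judged:
On the way, in this order (a step that is already met when the one before it is completed fails the run):
1. the thick board lies centred and square on the bearers, released (x of thick_board in the frame of bearers between -0.015 and 0.015 m and y of thick_board in the frame of bearers between -0.015 and 0.015 m and z of thick_board in the frame of bearers between 0.025 and 0.035 m and angle between the x axis of thick_board and the x axis of bearers, either way round below 0.12 rad and angle between thick_board's own z axis and vertical below 0.08 rad and contact force between the fingers and thick_board below 0.05 N), for 0.2 s.
2. the two sticks lie across the thick board, one above each bearer, released ((((x of stick_a in the frame of bearers between -0.015 and 0.015 m and y of stick_a in the frame of bearers between 0.068 and 0.092 m and z of stick_a in the frame of bearers between 0.051 and 0.061 m and angle between the x axis of stick_a and the x axis of bearers, either way round below 0.15 rad and angle between stick_a's own z axis and vertical below 0.08 rad) and (x of stick_b in the frame of bearers between -0.015 and 0.015 m and y of stick_b in the frame of bearers between -0.092 and -0.068 m and z of stick_b in the frame of bearers between 0.051 and 0.061 m and angle between the x axis of stick_b and the x axis of bearers, either way round below 0.15 rad and angle between stick_b's own z axis and vertical below 0.08 rad)) or ((x of stick_b in the frame of bearers between -0.015 and 0.015 m and y of stick_b in the frame of bearers between 0.068 and 0.092 m and z of stick_b in the frame of bearers between 0.051 and 0.061 m and angle between the x axis of stick_b and the x axis of bearers, either way round below 0.15 rad and angle between stick_b's own z axis and vertical below 0.08 rad) and (x of stick_a in the frame of bearers between -0.015 and 0.015 m and y of stick_a in the frame of bearers between -0.092 and -0.068 m and z of stick_a in the frame of bearers between 0.051 and 0.061 m and angle between the x axis of stick_a and the x axis of bearers, either way round below 0.15 rad and angle between stick_a's own z axis and vertical below 0.08 rad))) and contact force between the fingers and stick_a below 0.05 N and contact force between the fingers and stick_b below 0.05 N), for 0.2 s.
3. the thin board lies on the sticks over the thick board, released (x of thin_board in the frame of thick_board between -0.015 and 0.015 m and y of thin_board in the frame of thick_board between -0.015 and 0.015 m and z of thin_board in the frame of thick_board between 0.039 and 0.049 m and angle between the x axis of thin_board and the x axis of thick_board, either way round below 0.12 rad and angle between thin_board's own z axis and vertical below 0.08 rad and contact force between the fingers and thin_board below 0.05 N), for 0.2 s.
4. the weight stands in the middle of the thin board, released (x of weight in the frame of thin_board between -0.015 and 0.015 m and y of weight in the frame of thin_board between -0.015 and 0.015 m and z of weight in the frame of thin_board between 0.009 and 0.019 m and angle between weight's own z axis and vertical below 0.08 rad and contact force between the fingers and weight below 0.05 N), for 0.2 s.
At the end, for the whole second after the job is handed in: Bearers, thick board, a stick above each bearer, thin board, weight upright on top: each resting flat in its place within 15 mm each way (sticks 12 mm along the board, heights 5 mm), boards square within 0.12 rad and sticks within 0.15 rad, everything released and at rest (all of step 1 and all of step 2 and all of step 3 and all of step 4 and linear speed of each of thick_board, stick_a, stick_b, thin_board, weight below 0.01 m/s and angular speed of each of thick_board, stick_a, stick_b, thin_board, weight below 0.05 rad/s); the robot touches nothing.
It fails at once if the weight is let fall instead of being set down (contact force between the fingers and weight below 0.05 N and linear speed of weight above 0.5 m/s).
It fails at once if the mallet, the tape measure or the offcut is moved by more than 30 mm (distance of any of mallet, tape, offcut from where it was at the start of the episode above 0.03 m).
It also fails if it takes over 128 s, if anything falls off the work surface, if the arm or the gripper's body presses on something with over 40 N, if the wrist force passes 120 N, or if a joint passes its speed limit or range.

### The arm

A 6-joint arm with a two-finger parallel gripper is mounted at the origin on the work surface. World frame = base frame: x ahead of the robot, y to its left, z up, the work surface at z = 0. Lengths are in m, angles in rad, forces in N, time in s.
With the tool pointing down it reaches from about 0.425 to 0.95 m from the base axis. Payload 14.7 kg.
Tool frame: the origin (TCP) lies between the finger pads; the fingertips stand 8 mm ahead of it and the grasp point (between the pads) lies 11 mm behind it; z points along the fingers, y is the line along which they close (so a half turn about z gives the same grasp; the last joint's range is limited). The gripper opens to 85 mm and grips with 20 to 120 N. Pads are 22 mm wide; open, the fingers measure 114 mm over their backs; the gripper's body (76 mm by 85 mm) begins 54 mm behind the grasp point. The pads swing forward as they close: fully open they stand 13 mm farther back than shut.
Start: joints at [1.127, 0.48, 1.596, -0, 1.065, -0.047], TCP at [0.251, 0.6, 0.239] pointing down, gripper open.
Joint ranges: [-2.75, 2.75], [-0.82, 2.05], [0.23, 2.67], [-1.56, 4.7], [0.09, 2.69], [-2.92, 2.92]. Speed limits (rad/s): [1.89, 1.89, 2.39, 3.01, 3.01, 3.01].

### API

Orientations are given as a 3x3 rotation matrix whose columns are the frame's x, y, z axes.
In Python, from cell import env gives the robot as it stands.
- The arm moves only by the tool carry_out, never from a script. Its arguments are lists of equal length, an entry for each row: "xyz": the shift along the tool's x, y, z in mm, a list of three; "rot": the turn, a rotation vector about the tool's x, y, z in rad, a list of three; "jaw": the opening, from 0 (shut) to 1 (fully open). A call has 1 to 10 rows; each row is the pose to reach, as a shift and turn from the pose commanded when the call began, along the tool's axes at that moment; what a row does not reach only later rows make up. A row lasts 1/8 s, in which the tool goes at most 62.5 mm and 10.7 degrees, less where a joint would pass 70% of its speed; a pose out of reach is approached as far as the arm can. A call with a gripper value outside its range is refused whole. The fingers move at their own pace and stop on an object; "squeeze" is the grip in N (left out, the last holds). Time passes only in rows, so rows that repeat a pose let the fingers close. It gives the time, the measured TCP pose, the force, the opening and the grip force at its end, in the units of the state.
- env.sense(): the state, without advancing time (a new reading comes with each control period).
- env.grab_frame(name): name is "scene" or "top" or "wrist"; returns a dict with "image" (480x640x3 uint8, red, green, blue), "fovy" (degrees; the focal length in pixels is half the picture's height over the tangent of half this angle, whatever the lens; pixels are square), "cx", "cy" (the principal point, pixels), "world_from_camera" (4x4, takes a point from camera to world coordinates). Camera axes: x right, y up, looking along -z (the intrinsics and any distortion apply to the point x, -y, -z); pixel columns grow to the right and rows downward; lengths in m; the calibration is good to about 2 mm. The wrist camera is an equidistant fisheye: a pixel r from the principal point sees the ray r / f radians off the axis. A picture is of the moment at which its call begins. There is no depth.
- env.job_done(): hands the job in; it is judged then, once.
The state is a dict: "time": time; "qpos": joint angles; "qvel": joint speeds; "joint_efforts": joint torques, N m; "ee_pos": TCP position; "eef_rot": TCP orientation; "force": force on the tool from outside, world axes, zero at the start; "ft_torque": the same for the moment, N m; "finger_gap": finger opening in m; "grasp_force": force on a finger pad.
Only numpy, scipy, OpenCV 4.12 (cv2) and the standard library are available. Lean on these libraries where they do the work, as an engineer would, in place of code of your own. Each camera call takes 0.05 s, during which the arm holds its last target. There are 200 camera calls.

## Working session

There is one attempt and no reset: what is moved stays moved. The work goes in short steps, Python scripts to look and compute and a tool call to move; the robot and the scene stay as the last step left them, time stands still between calls to the robot, and variables do not carry over. Pictures are saved under pics/ and viewed, at most 14 in all, crops included, and the job is handed in when it is done.

Besides the shell and the picture viewer there is one more tool, called after "Request:" by a JSON object that holds its "method" and its "body". carry_out: Moves the arm, as the interface text tells. Its arguments: {"type":"object","properties":{"xyz":{"type":"array"},"rot":{"type":"array"},"jaw":{"type":"array"},"squeeze":{"type":"number"}},"required":["xyz","rot","jaw"]}

```bash
ls; mkdir -p pics
cat > h.py <<'E'
import numpy as np, cv2, json
from cell import env
def grab(n,save=None):
    f=env.grab_frame(n)
    if save: cv2.imwrite('pics/'+save,f['image'][:,:,::-1])
    return f
def cast(f,uv,z,fish=False):
    T=np.array(f['world_from_camera']); F=240/np.tan(np.radians(f['fovy'])/2)
    uv=np.atleast_2d(np.array(uv,float)); d=(uv-[f['cx'],f['cy']])
    if fish:
        r=np.linalg.norm(d,axis=1); th=r/F
        v=np.c_[d/np.maximum(r,1e-9)[:,None]*np.sin(th)[:,None],np.cos(th)]
    else: v=np.c_[d/F,np.ones(len(d))]
    v=v*[1,-1,-1]; w=v@T[:3,:3].T; o=T[:3,3]
    return o+w*((z-o[2])/w[:,2])[:,None]
E
python3 - <<'E'
from h import *
for n in ['scene','top']:
    f=grab(n,n+'0.png'); print(n,f['fovy'],f['cx'],f['cy'],np.round(f['world_from_camera'],3).tolist(),[k for k in f])
s=env.sense(); print(s)
E
```

```text
pics
scene 53.179295792194424 324.62322297105135 232.25741712726668 [[-0.654, -0.657, 0.374, 1.054], [0.756, -0.57, 0.321, 0.446], [0.002, 0.493, 0.87, 1.2], [0.0, 0.0, 0.0, 1.0]] ['image', 'fovy', 'cx', 'cy', 'world_from_camera']
top 44.448645302986094 318.60230417784464 239.6634796650281 [[-0.102, 0.971, -0.215, 0.264], [-0.995, -0.101, 0.018, 0.02], [-0.004, 0.215, 0.977, 1.427], [0.0, 0.0, 0.0, 1.0]] ['image', 'fovy', 'cx', 'cy', 'world_from_camera']
{'time': 0.1, 'qpos': array([ 1.12739354e+00,  4.80755385e-01,  1.59679972e+00, -2.86334819e-05,
        1.06511381e+00, -4.65693118e-02]), 'qvel': array([ 0.00080806, -0.00152207, -0.00042442,  0.00172478,  0.0021147 ,
       -0.00061871]), 'joint_efforts': array([ 1.06312000e-03, -9.52255440e+01, -4.31040895e+01, -2.84759526e-04,
        5.15205465e-03, -8.25333768e-05]), 'ee_pos': array([0.25104157, 0.59917624, 0.23874964]), 'eef_rot': array([[-9.22294837e-01,  3.86486792e-01, -4.39105027e-04],
       [ 3.86487041e-01,  9.22294314e-01, -9.82929376e-04],
       [ 2.50948485e-05, -1.07625909e-03, -9.99999421e-01]]), 'force': array([-0.30846021, -0.23488902, -0.2004393 ]), 'ft_torque': array([-2.66622245e-02, -7.71077896e-03, -9.43216674e-05]), 'grasp_force': 0.0, 'finger_gap': 0.08532176877575874}
```

View pics/scene0.png

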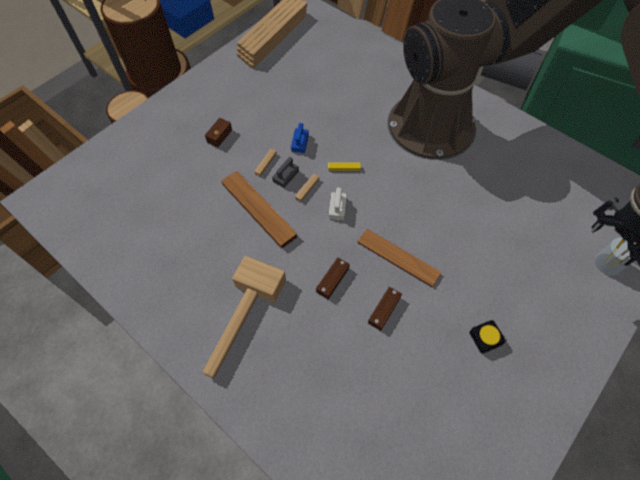

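View pics/top0.png

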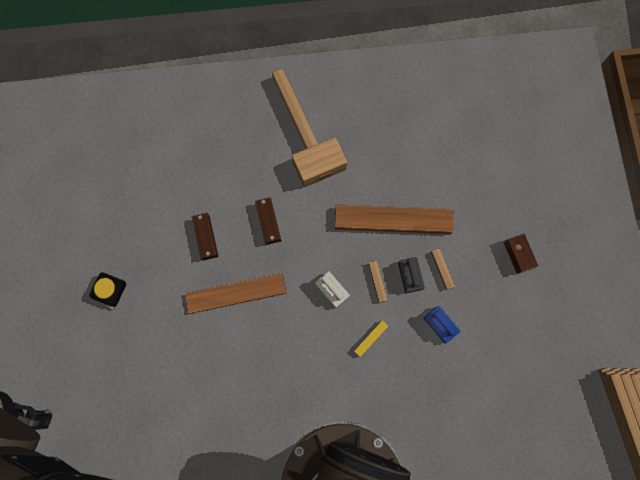

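Scene: iron weight (dark grey) at top px (411,275), with blue (441,324) and white (333,290) look-alikes. The pale sticks are at (378,282) and (443,269), with a yellow look-alike at (371,339). The thick board is at (394,220), thin board at (236,294). The bearers are at (205,236) and (268,221); the dark offcut at (521,253) resembles a bearer. The mallet is at (319,160) and the tape at (105,290).

```bash
cat > m.py <<'E'
from h import *
ROI=dict(thick=(325,195,465,245,.026),thin=(175,265,295,322,.014),s1=(363,255,393,308,.018),s2=(428,243,458,294,.018),b1=(185,205,225,265,.03),b2=(250,190,290,250,.03),weight=(395,250,430,300,.026))
def top(f,draw=None):
    im=f['image']; hsv=cv2.cvtColor(im,cv2.COLOR_RGB2HSV); out={}
    for n,(x0,y0,x1,y1,z) in ROI.items():
        h=hsv[y0:y1,x0:x1]; 
        m=(h[...,1]>80) if n!='weight' else (h[...,2]<75)
        m=m.astype(np.uint8)
        v=h[...,2]; 
        cs,_=cv2.findContours(m,cv2.RETR_EXTERNAL,cv2.CHAIN_APPROX_NONE)
        c=max(cs,key=cv2.contourArea)[:,0,:]+[x0,y0]
        P=cast(f,c,z)[:,:2]*1000
        r=cv2.minAreaRect(P.astype(np.float32)); out[n]=r
        if draw is not None: cv2.polylines(draw,[(c*4+2).astype(np.int32)],True,(0,255,0),1)
        print(n,np.round(r[0],1),np.round(r[1],1),round(r[2],1),'V',np.percentile(v[m>0],[10,50,90]))
    return out
E
python3 - <<'E'
from m import *
f=grab('top'); d=cv2.resize(f['image'][:,:,::-1].copy(),None,fx=4,fy=4,interpolation=cv2.INTER_CUBIC)
top(f,d); cv2.imwrite('pics/c0.png',d[190*4:325*4,325*4:460*4]); cv2.imwrite('pics/c1.png',d[195*4:325*4,175*4:300*4])
E
```

```text
thick [ 605.6 -193.6] [288.4  63.5] 81.7 V [102. 122. 133.]
thin [464.4 208.8] [ 51.4 240.1] 6.2 V [119. 127. 134.]
s1 [ 456.8 -136.2] [100.6  21.2] 7.6 V [112. 153. 170.]
s2 [ 471.3 -296.6] [99.5 22.6] 13.5 V [ 65. 152. 168.]
b1 [609.6 271.2] [112.8  42.3] 8.4 V [53. 62. 66.]
b2 [633.2 114.5] [113.4  39.2] 8.6 V [56. 62. 66.]
weight [ 462.8 -205.6] [81.6 70.7] 5.4 V [33. 62. 67.]
```

View pics/c0.png

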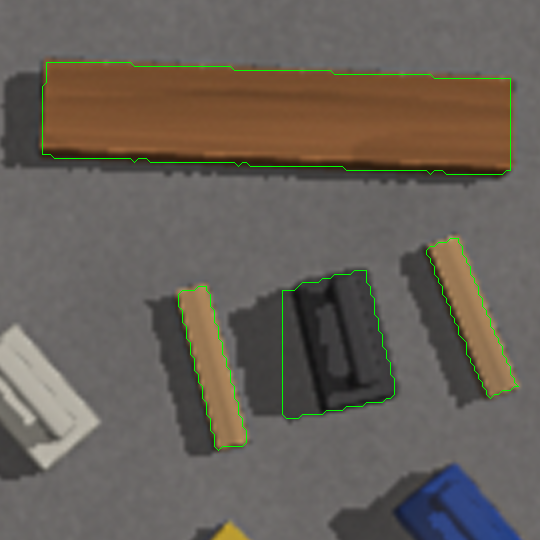

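View pics/c1.png

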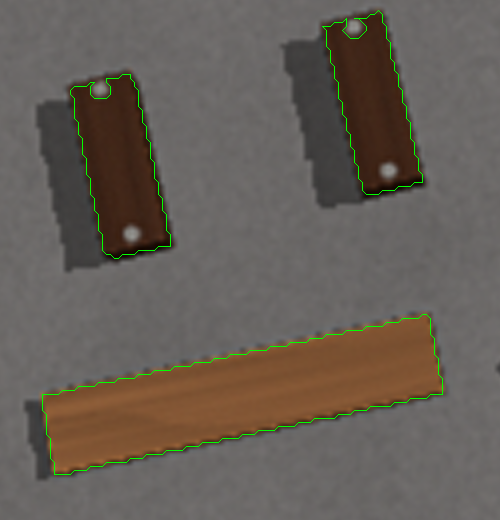

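The crops confirm my choices: natural-wood sticks beside the dark-grey iron weight, and the thick and thin brown boards. The thick-board contour takes in about 5 mm of its front side, which I correct for.

```bash
cat > p.py <<'E'
import sys
from h import *
from scipy.spatial.transform import Rotation as Ro
def plan(x,y,z,yaw):  # mm, yaw of tool y (deg)
    s=env.sense(); R=np.array(s['eef_rot']); a=np.radians(yaw)
    ty=np.array([np.cos(a),np.sin(a),0]); tz=np.array([0,0,-1.]); tx=np.cross(ty,tz)
    if ty@R[:,1]<0 and len(sys.argv)<6: ty,tx=-ty,-tx
    G=np.c_[tx,ty,tz]
    d=R.T@(np.array([x,y,z])-np.array(s['ee_pos'])*1000)
    print('xyz',np.round(d,1).tolist(),'rot',np.round(Ro.from_matrix(R.T@G).as_rotvec(),3).tolist(),'at',np.round(np.array(s['ee_pos'])*1000,1),'t',s['time'],'gap',s['finger_gap'],'gf',s['grasp_force'],'q',np.round(s['qpos'],2))
if __name__=='__main__': plan(*map(float,sys.argv[1:5]))
E
python3 p.py 608 -194 180 -8.3
```

```text
xyz [-635.7, -593.6, 59.4] rot [-0.001, 0.001, 1.319] at [251.1 599.2 238.8] t 0.15 gap 0.08577587292173257 gf 0.0 q [ 1.13  0.48  1.6  -0.    1.07 -0.05]
```

Request:
{"method": "carry_out", "body": {"xyz": [[-636,-594,59],[-636,-594,59],[-636,-594,59],[-636,-594,59],[-636,-594,59],[-636,-594,59],[-636,-594,59],[-636,-594,59],[-636,-594,59],[-636,-594,59]], "rot": [[0,0,1.319],[0,0,1.319],[0,0,1.319],[0,0,1.319],[0,0,1.319],[0,0,1.319],[0,0,1.319],[0,0,1.319],[0,0,1.319],[0,0,1.319]], "jaw": [1,1,1,1,1,1,1,1,1,1], "squeeze": 60}}

```text
time: 1.4
ee_pos: [0.5076, 0.0288, 0.197]
eef_rot: [[0.145, 0.989, 0.0], [0.989, -0.145, 0.0], [0.0, 0.0, -1.0]]
force: [1.1, 0.9, 0.1]
finger_gap: 0.0852
grasp_force: 0.0
```

```bash
python3 p.py 608 -194 120 -8.3
```

```text
xyz [-205.9, 131.6, 77.0] rot [0.0, -0.0, -0.0] at [507.6  28.8 197. ] t 1.4 gap 0.08518927549927449 gf 0.0 q [-0.    0.34  1.96  0.    0.84  0.14]
```

Request:
{"method": "carry_out", "body": {"xyz": [[-206,132,77],[-206,132,77],[-206,132,77],[-206,132,77],[-206,132,77],[-206,132,77]], "rot": [[0,0,0],[0,0,0],[0,0,0],[0,0,0],[0,0,0],[0,0,0]], "jaw": [1,1,1,1,1,1]}}

```text
time: 2.15
ee_pos: [0.6073, -0.1922, 0.1195]
eef_rot: [[0.145, 0.989, -0.001], [0.989, -0.145, 0.001], [0.0, -0.001, -1.0]]
force: [0.1, 0.3, -0.8]
finger_gap: 0.0854
grasp_force: 0.0
```

Run:
```python
from h import *
grab('wrist','w0.png'); from p import plan; plan(608,-194,10,-8.3)
```

```text
xyz [-2.5, 1.1, 109.9] rot [-0.001, -0.0, -0.0] at [ 607.3 -191.4  119.9] t 2.2 gap 0.08535638123137891 gf 0.0 q [-0.35  0.59  1.73  0.    0.82 -0.21]
```

View pics/w0.png

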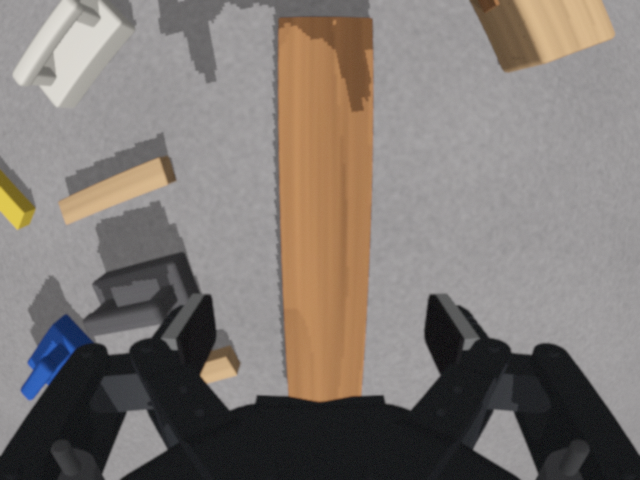

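The wrist view shows the thick board centred between the fingers (x≈325 px) with clear space on both sides, so I descend and grip.

Request:
{"method": "carry_out", "body": {"xyz": [[-1,1,50],[-1,1,85],[-1,1,100],[-1,1,109],[-1,1,109],[-1,1,109],[-1,1,109],[-1,1,109],[-1,1,109]], "rot": [[0,0,0],[0,0,0],[0,0,0],[0,0,0],[0,0,0],[0,0,0],[0,0,0],[0,0,0],[0,0,0]], "jaw": [1,1,1,1,0,0,0,0,0], "squeeze": 70}}

```text
time: 3.32
ee_pos: [0.6095, -0.1934, 0.0126]
eef_rot: [[0.145, 0.989, 0.002], [0.989, -0.145, -0.001], [-0.0, 0.002, -1.0]]
force: [-1.1, 2.0, 5.1]
finger_gap: 0.0567
grasp_force: 75.8
```

```bash
python3 p.py 622 193 160 8.6
```

```text
xyz [384.1, -43.2, -147.6] rot [0.002, 0.001, -0.295] at [ 609.5 -193.4   12.6] t 3.325 gap 0.056653437413231054 gf 75.75633645057678 q [-0.35  0.74  1.77  0.    0.62 -0.21]
```

Request:
{"method": "carry_out", "body": {"xyz": [[0,0,-40],[0,0,-90],[0,0,-140],[60,-7,-148],[120,-14,-148],[180,-20,-148],[240,-27,-148],[300,-34,-148],[350,-40,-148],[384,-43,-148]], "rot": [[0,0,0],[0,0,0],[0,0,0],[0,0,-0.05],[0,0,-0.1],[0,0,-0.15],[0,0,-0.2],[0,0,-0.25],[0,0,-0.295],[0,0,-0.295]], "jaw": [0,0,0,0,0,0,0,0,0,0]}}

```text
time: 4.58
ee_pos: [0.6214, 0.1954, 0.16]
eef_rot: [[-0.152, 0.988, 0.001], [0.988, 0.152, 0.0], [0.0, 0.001, -1.0]]
force: [1.3, -0.1, -3.5]
finger_gap: 0.0563
grasp_force: 77.0
```

Run:
```python
from h import *
grab('wrist','w1.png'); grab('top','t1.png'); from p import plan; plan(622,193,42,8.6)
```

```text
xyz [-3.6, -0.4, 117.9] rot [0.002, -0.001, 0.003] at [621.7 196.5 159.9] t 4.675 gap 0.05647716073626305 gf 77.03069686889648 q [0.26 0.56 1.67 0.   0.91 0.11]
```

View pics/w1.png

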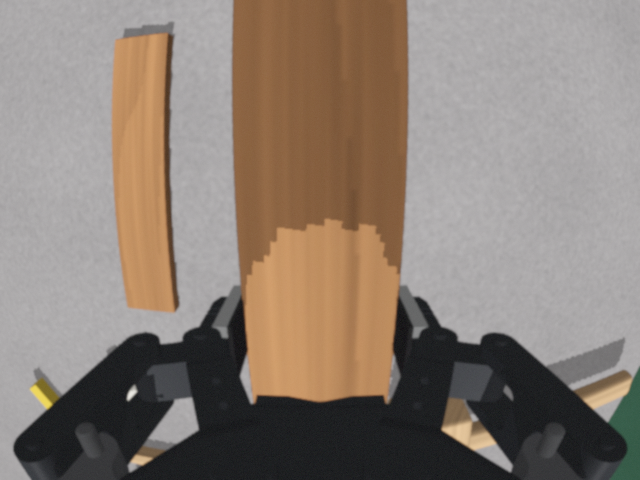

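The wrist view shows the board held square in the jaws (edges at x≈235 and 405 px), above the bearers. Lowering it now.

Request:
{"method": "carry_out", "body": {"xyz": [[-2,0,40],[-2,0,80],[-2,0,100],[-2,0,108],[-2,0,113],[-2,0,116],[-2,0,117],[-2,0,117]], "rot": [[0,0,0],[0,0,0],[0,0,0],[0,0,0],[0,0,0],[0,0,0],[0,0,0],[0,0,0]], "jaw": [0,0,0,0,0,0,0,0]}}

```text
time: 5.68
ee_pos: [0.6223, 0.1911, 0.0426]
eef_rot: [[-0.149, 0.989, 0.001], [0.989, 0.149, 0.0], [0.0, 0.001, -1.0]]
force: [0.0, -1.3, 0.7]
finger_gap: 0.0564
grasp_force: 77.4
```

```bash
python3 p.py 622 193 42.6 8.6
```

```text
xyz [2.0, -0.0, 0.0] rot [0.001, -0.0, -0.0] at [622.3 191.1  42.6] t 5.675 gap 0.05639089608924492 gf 77.3974335193634 q [ 0.25  0.71  1.73 -0.    0.69  0.1 ]
```

Request:
{"method": "carry_out", "body": {"xyz": [[1,0,0.5],[1,0,0.5],[1,0,0.5],[1,0,-30],[1,0,-80],[1,0,-130],[1,0,-160]], "rot": [[0,0,0],[0,0,0],[0,0,0],[0,0,0],[0,0,0],[0,0,0],[0,0,0]], "jaw": [1,1,1,1,1,1,1]}}

```text
time: 6.55
ee_pos: [0.6225, 0.1921, 0.2048]
eef_rot: [[-0.149, 0.989, 0.003], [0.989, 0.149, 0.001], [0.0, 0.003, -1.0]]
force: [0.6, 0.7, 0.4]
finger_gap: 0.0858
grasp_force: 0.0
```

```bash
python3 p.py 457 -136 150 -82.4
```

```text
xyz [-299.7, -212.8, 54.2] rot [0.002, 0.002, -1.554] at [622.5 192.1 204.8] t 6.55 gap 0.08580435406468409 gf 0.0 q [0.25 0.51 1.63 0.   0.99 0.1 ]
```

Request:
{"method": "carry_out", "body": {"xyz": [[-300,-213,54],[-300,-213,54],[-300,-213,54],[-300,-213,54],[-300,-213,54],[-300,-213,54],[-300,-213,54],[-300,-213,54],[-300,-213,54],[-300,-213,54]], "rot": [[0,0,1.588],[0,0,1.588],[0,0,1.588],[0,0,1.588],[0,0,1.588],[0,0,1.588],[0,0,1.588],[0,0,1.588],[0,0,1.588],[0,0,1.588]], "jaw": [0.5,0.5,0.5,0.5,0.5,0.5,0.5,0.5,0.5,0.5]}}

```text
time: 7.8
ee_pos: [0.456, -0.1366, 0.1481]
eef_rot: [[0.991, 0.133, 0.0], [0.133, -0.991, -0.0], [0.0, 0.0, -1.0]]
force: [-0.5, -0.5, -0.6]
finger_gap: 0.0429
grasp_force: 0.0
```

Run:
```python
from m import *
f=grab('wrist','w2.png'); t=grab('top','t2.png')
ROI.clear(); ROI['thick']=(165,195,315,255,.056)
top(t); from p import plan; plan(457,-136,12,-82.4)
```

```text
thick [614.7 188.4] [111.3 290.1] 8.7 V [ 76. 150. 165.]
xyz [1.0, -0.3, 136.1] rot [0.0, -0.0, 0.003] at [ 456.  -136.5  148.1] t 7.9 gap 0.04267994249127434 gf 0.0 q [-0.35  0.37  2.08 -0.    0.69  1.08]
```

View pics/w2.png

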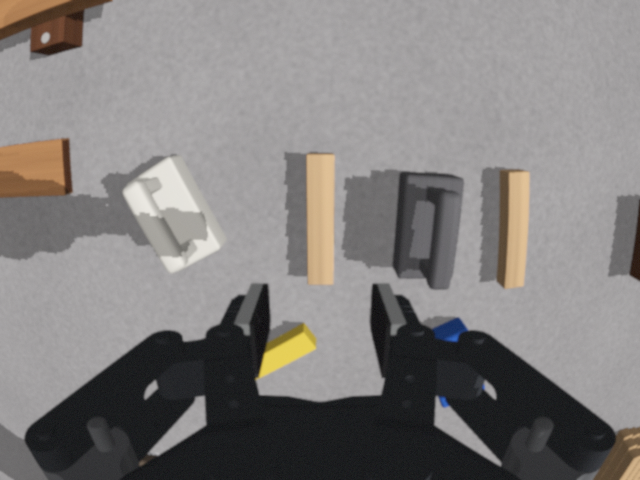

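View pics/t2.png

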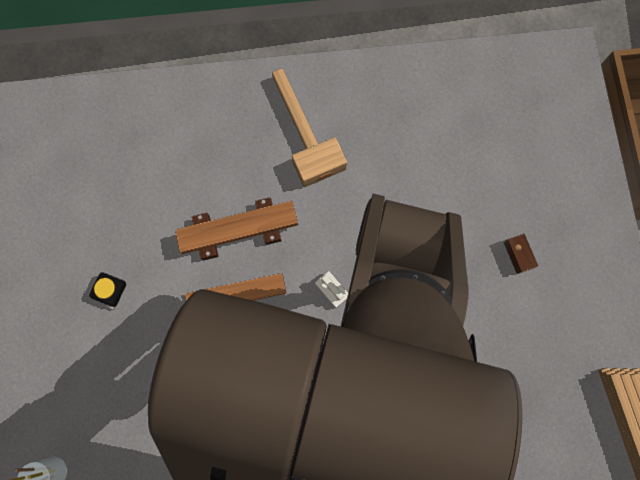

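The wrist view shows the stick at px (320,220) centred between the jaws. The top view shows the thick board on the bearers at (237,227). I'll check both, plus the weight and second stick, by ray casting.

```bash
cat >> m.py <<'E'
def meas(f,fish,n,box,z,lo,hi):
    x0,y0,x1,y1=box; h=cv2.cvtColor(f['image'],cv2.COLOR_RGB2HSV)[y0:y1,x0:x1]
    m=cv2.inRange(h,np.array(lo),np.array(hi))
    cs,_=cv2.findContours(m,cv2.RETR_EXTERNAL,cv2.CHAIN_APPROX_NONE); c=max(cs,key=cv2.contourArea)[:,0,:]+[x0,y0]
    r=cv2.minAreaRect((cast(f,c,z,fish)[:,:2]*1000).astype(np.float32)); print(n,[np.round(v,1).tolist() for v in r]); return r
E
python3 - <<'E'
from m import *
f=grab('wrist'); t=grab('top')
a=(0,80,100);b=(30,255,255)
meas(f,1,'s1',(280,140,350,300),.018,a,b)
meas(f,1,'s2',(480,150,550,300),.018,a,b)
meas(f,1,'weight blk',(380,160,480,300),.026,(0,0,0),(179,255,80))
meas(t,0,'thick',(165,190,315,265),.056,(0,80,85),b)
E
```

```text
s1 [[460.4, -135.7], [98.7, 18.6], 8.2]
s2 [[474.9, -294.0], [100.2, 24.5], 14.8]
weight blk [[464.6, -212.1], [88.0, 42.6], 6.2]
thick [[622.8, 189.7], [65.1, 290.2], 8.6]
```

Request:
{"method": "carry_out", "body": {"xyz": [[3,-1,60],[3,-1,110],[3,-1,128],[3,-1,135],[3,-1,135],[3,-1,135],[3,-1,135],[3,-1,135]], "rot": [[0,0,0],[0,0,0],[0,0,0],[0,0,0],[0,0,0],[0,0,0],[0,0,0],[0,0,0]], "jaw": [0.5,0.5,0.5,0.5,0,0,0,0], "squeeze": 50}}

```text
time: 9.0
ee_pos: [0.4594, -0.1353, 0.0137]
eef_rot: [[0.991, 0.133, 0.001], [0.133, -0.991, -0.0], [0.001, 0.001, -1.0]]
force: [-0.4, -0.6, 10.7]
finger_gap: 0.0187
grasp_force: 50.3
```

```bash
python3 p.py 634.5 113.5 150 -81.4
```

```text
xyz [206.7, -223.3, -136.2] rot [0.001, -0.001, -0.017] at [ 459.4 -135.3   13.7] t 9.0 gap 0.01867304693454158 gf 50.30441880226135 q [-0.35  0.62  2.15 -0.    0.37  1.09]
```

Request:
{"method": "carry_out", "body": {"xyz": [[0,0,-50],[0,0,-100],[30,-33,-136],[70,-76,-136],[110,-119,-136],[150,-162,-136],[190,-205,-136],[206,-223,-136],[206,-223,-136],[206,-223,-100]], "rot": [[0,0,0],[0,0,0],[0,0,0],[0,0,0],[0,0,-0.017],[0,0,-0.017],[0,0,-0.017],[0,0,-0.017],[0,0,-0.017],[0,0,-0.017]], "jaw": [0,0,0,0,0,0,0,0,0,0]}}

```text
time: 10.25
ee_pos: [0.6349, 0.1131, 0.1149]
eef_rot: [[0.989, 0.15, 0.004], [0.15, -0.989, 0.0], [0.004, 0.0, -1.0]]
force: [0.3, -0.7, -0.7]
finger_gap: 0.0187
grasp_force: 49.1
```

```bash
python3 p.py 634.5 113.5 70 -81.4
```

```text
xyz [-0.5, -0.4, 44.9] rot [0.0, -0.004, 0.0] at [634.9 113.1 114.9] t 10.25 gap 0.01871115873822796 gf 49.08120810985565 q [ 0.13  0.61  1.72 -0.    0.81  1.55]
```

Request:
{"method": "carry_out", "body": {"xyz": [[0,0,25],[0,0,36],[0,0,40],[0,0,42],[0,0,43],[0,0,43]], "rot": [[0,0,0],[0,0,0],[0,0,0],[0,0,0],[0,0,0],[0,0,0]], "jaw": [0,0,0,0,0,0]}}

```text
time: 11.0
ee_pos: [0.6337, 0.1132, 0.0705]
eef_rot: [[0.989, 0.149, 0.001], [0.149, -0.989, 0.0], [0.001, 0.0, -1.0]]
force: [-0.5, 0.4, 0.4]
finger_gap: 0.0184
grasp_force: 49.1
```

Request:
{"method": "carry_out", "body": {"xyz": [[0,0,0.5],[0,0,0.8],[0,0,0.8],[0,0,0.8],[0,0,-10],[0,0,-50],[0,0,-90]], "rot": [[0,0,0],[0,0,0],[0,0,0],[0,0,0],[0,0,0],[0,0,0],[0,0,0]], "jaw": [0,0,0.5,0.5,0.5,0.5,0.5]}}

```text
time: 11.88
ee_pos: [0.6333, 0.1132, 0.1615]
eef_rot: [[0.989, 0.149, -0.0], [0.149, -0.989, -0.0], [-0.0, -0.0, -1.0]]
force: [0.5, 0.5, 0.1]
finger_gap: 0.0427
grasp_force: 0.0
```

```bash
python3 p.py 473 -295.5 110 -76
```

```text
xyz [-219.5, 380.2, 51.6] rot [-0.0, 0.0, -0.095] at [633.3 113.2 161.5] t 11.875 gap 0.04271577548196768 gf 0.0 q [ 0.13  0.55  1.68 -0.    0.9   1.55]
```

Request:
{"method": "carry_out", "body": {"xyz": [[-219,380,51],[-219,380,51],[-219,380,51],[-219,380,51],[-219,380,51],[-219,380,51],[-219,380,51],[-219,380,51],[-219,380,51],[-219,380,51]], "rot": [[0,0,-0.095],[0,0,-0.095],[0,0,-0.095],[0,0,-0.095],[0,0,-0.095],[0,0,-0.095],[0,0,-0.095],[0,0,-0.095],[0,0,-0.095],[0,0,-0.095]], "jaw": [0.5,0.5,0.5,0.5,0.5,0.5,0.5,0.5,0.5,0.5]}}

```text
time: 13.12
ee_pos: [0.4743, -0.2942, 0.1094]
eef_rot: [[0.97, 0.244, 0.0], [0.244, -0.97, -0.0], [0.0, 0.0, -1.0]]
force: [-0.1, 0.5, -0.2]
finger_gap: 0.0425
grasp_force: 0.0
```

Run:
```python
from m import *
from p import plan
f=grab('wrist','w3.png'); meas(f,1,'s2',(250,100,390,290),.018,(0,80,100),(30,255,255))
plan(473,-295.5,12,-76)
```

```text
s2 [[483.3, -295.2], [82.0, 18.7], 13.7]
xyz [-1.6, 1.1, 97.4] rot [0.0, -0.0, 0.002] at [ 474.3 -294.   109.4] t 13.175 gap 0.042443981870396996 gf 0.0 q [-0.61  0.52  1.93  0.    0.7   0.71]
```

View pics/w3.png

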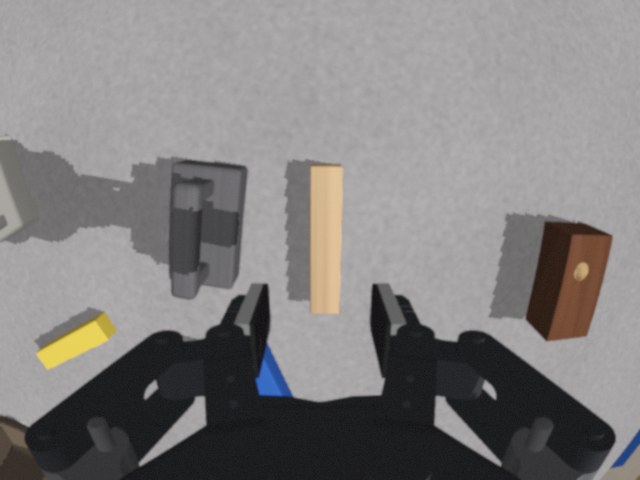

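The stick at px (326,238) lies between the jaws, and the weight at (208,225) is clear of the left finger. The stick centre works out at about (474.5, -297).

Request:
{"method": "carry_out", "body": {"xyz": [[-1,2,50],[-1,2,80],[-1,2,92],[-1,2,96],[-1,2,96],[-1,2,96],[-1,2,96],[-1,2,96]], "rot": [[0,0,0],[0,0,0],[0,0,0],[0,0,0],[0,0,0],[0,0,0],[0,0,0],[0,0,0]], "jaw": [0.5,0.5,0.5,0.5,0,0,0,0]}}

```text
time: 14.18
ee_pos: [0.4738, -0.2978, 0.0141]
eef_rot: [[0.97, 0.242, 0.001], [0.242, -0.97, -0.001], [0.001, 0.001, -1.0]]
force: [0.3, 1.8, 8.8]
finger_gap: 0.018
grasp_force: 49.9
```

```bash
python3 p.py 610.5 272 150 -81.4
```

```text
xyz [270.8, -519.5, -136.2] rot [0.001, -0.001, 0.095] at [ 473.8 -297.8   14.1] t 14.175 gap 0.01800448273279874 gf 49.92235779762268 q [-0.62  0.67  1.97  0.    0.5   0.71]
```

Request:
{"method": "carry_out", "body": {"xyz": [[0,0,-50],[0,0,-100],[15,-30,-136],[43,-82,-136],[70,-134,-136],[97,-186,-136],[124,-238,-136],[151,-290,-136],[178,-342,-136],[205,-394,-136]], "rot": [[0,0,0],[0,0,0],[0,0,0],[0,0,0],[0,0,0.095],[0,0,0.095],[0,0,0.095],[0,0,0.095],[0,0,0.095],[0,0,0.095]], "jaw": [0,0,0,0,0,0,0,0,0,0]}}

```text
time: 15.42
ee_pos: [0.577, 0.1365, 0.1498]
eef_rot: [[0.989, 0.149, 0.001], [0.149, -0.989, 0.0], [0.001, 0.0, -1.0]]
force: [1.0, -0.7, -1.2]
finger_gap: 0.0183
grasp_force: 49.0
```

```bash
python3 p.py 610.5 272 120 -81.4
```

```text
xyz [53.3, -129.0, 29.8] rot [0.0, -0.001, -0.0] at [577.  136.5 149.8] t 15.425 gap 0.018298014816297337 gf 49.048739075660706 q [ 0.18  0.5   1.82 -0.    0.82  1.6 ]
```

Request:
{"method": "carry_out", "body": {"xyz": [[20,-45,0],[45,-100,0],[53,-130,10],[53,-130,30],[53,-130,60],[53,-130,70],[53,-130,70]], "rot": [[0,0,0],[0,0,0],[0,0,0],[0,0,0],[0,0,0],[0,0,0],[0,0,0]], "jaw": [0,0,0,0,0,0,0]}}

```text
time: 16.3
ee_pos: [0.6093, 0.2702, 0.0787]
eef_rot: [[0.989, 0.149, -0.001], [0.149, -0.989, -0.0], [-0.001, 0.0, -1.0]]
force: [-1.1, 0.2, 0.5]
finger_gap: 0.0186
grasp_force: 49.0
```

```bash
python3 p.py 610.5 272 70.5 -81.4
```

```text
xyz [1.5, -1.6, 8.2] rot [0.0, 0.001, -0.001] at [609.3 270.2  78.7] t 16.3 gap 0.018610942484440472 gf 49.044084548950195 q [ 0.37  0.68  1.68 -0.    0.78  1.79]
```

Request:
{"method": "carry_out", "body": {"xyz": [[1.5,-1.5,4],[1.5,-1.5,7],[1.5,-1.5,8.5],[1.5,-1.5,9],[1.5,-1.5,9],[1.5,-1.5,9],[1.5,-1.5,-5],[1.5,-1.5,-50],[1.5,-1.5,-90]], "rot": [[0,0,0],[0,0,0],[0,0,0],[0,0,0],[0,0,0],[0,0,0],[0,0,0],[0,0,0],[0,0,0]], "jaw": [0,0,0,0,0.5,0.5,0.5,0.5,0.5]}}

```text
time: 17.42
ee_pos: [0.611, 0.2728, 0.1712]
eef_rot: [[0.989, 0.149, 0.001], [0.149, -0.989, 0.0], [0.001, -0.0, -1.0]]
force: [0.3, -0.7, -0.3]
finger_gap: 0.043
grasp_force: 0.0
```

```bash
python3 p.py 464.5 209 120 6.2 x
```

```text
xyz [-154.4, 41.2, 51.1] rot [0.0, -0.001, -1.529] at [611.  272.8 171.2] t 17.425 gap 0.04297586188542883 gf 0.0 q [0.37 0.57 1.61 0.   0.95 1.8 ]
```

Request:
{"method": "carry_out", "body": {"xyz": [[-154,41,0],[-154,41,0],[-154,41,51],[-154,41,51],[-154,41,51],[-154,41,51],[-154,41,51],[-154,41,51],[-154,41,51],[-154,41,51]], "rot": [[0,0,-1.529],[0,0,-1.529],[0,0,-1.529],[0,0,-1.529],[0,0,-1.529],[0,0,-1.529],[0,0,-1.529],[0,0,-1.529],[0,0,-1.529],[0,0,-1.529]], "jaw": [1,1,1,1,1,1,1,1,1,1]}}

```text
time: 18.68
ee_pos: [0.4649, 0.2092, 0.1185]
eef_rot: [[-0.104, 0.995, 0.001], [0.995, 0.104, 0.0], [0.0, 0.001, -1.0]]
force: [-0.2, -0.6, 0.1]
finger_gap: 0.085
grasp_force: 0.0
```

Run:
```python
from m import *
from p import plan
f=grab('wrist','w4.png'); t=grab('top','t4.png')
a=(0,80,100);b=(30,255,255)
meas(t,0,'thin',(175,262,298,322),.014,a,b)
meas(t,0,'stickL',(190,190,225,270),.074,(0,80,130),(30,140,255))
d=cv2.resize(t['image'][180:320,165:325,::-1],None,fx=3,fy=3); w=cv2.resize(f['image'][:,:,::-1],(320,240))
c=np.zeros((420,800,3),np.uint8); c[:420,:480]=d; c[:240,480:]=w; cv2.imwrite('pics/c4.png',c)
plan(464.5,209,12,6.2)
```

```text
thin [[473.6, 124.9], [50.9, 71.3], 6.2]
stickL [[647.9, 276.4], [21.1, 20.5], 8.7]
xyz [-0.2, -0.3, 106.3] rot [0.0, -0.0, -0.003] at [464.8 209.2 118.3] t 18.775 gap 0.08523696347184077 gf 0.0 q [ 0.36  0.46  2.03 -0.    0.66  0.26]
```

View pics/c4.png

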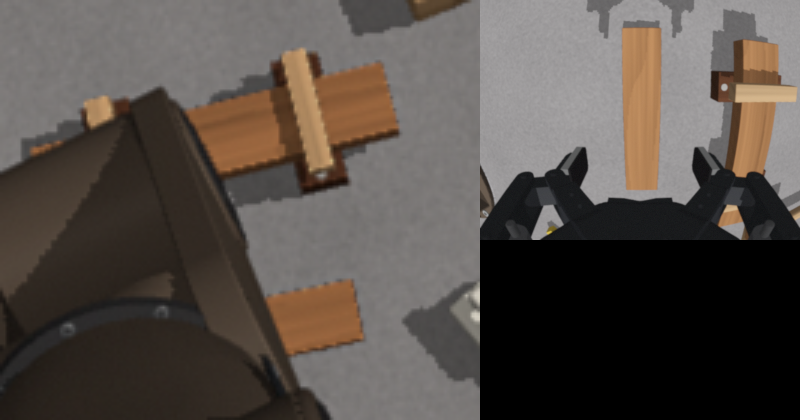

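Both sticks lie across the thick board above the bearers, and the thin board is centred between the jaws. Next I grip the thin board.

Request:
{"method": "carry_out", "body": {"xyz": [[0,0,50],[0,0,85],[0,0,100],[0,0,108],[0,0,108],[0,0,108],[0,0,108],[0,0,108],[0,0,108]], "rot": [[0,0,0],[0,0,0],[0,0,0],[0,0,0],[0,0,0],[0,0,0],[0,0,0],[0,0,0],[0,0,0]], "jaw": [1,1,1,1,0,0,0,0,0]}}

```text
time: 19.9
ee_pos: [0.4654, 0.2095, 0.0112]
eef_rot: [[-0.108, 0.994, 0.002], [0.994, 0.108, 0.001], [0.0, 0.002, -1.0]]
force: [-0.8, 0.4, 7.5]
finger_gap: 0.0484
grasp_force: 50.4
```

```bash
python3 p.py 623.5 191 150 8.6
```

```text
xyz [-35.3, 155.5, -138.5] rot [0.002, -0.0, -0.042] at [465.4 209.5  11.2] t 19.9 gap 0.04841627529829896 gf 50.39886474609375 q [ 0.36  0.64  2.08 -0.    0.41  0.26]
```

Request:
{"method": "carry_out", "body": {"xyz": [[0,0,-45],[0,0,-95],[0,0,-138],[-12,50,-138],[-24,100,-138],[-35,140,-138],[-35,155,-138],[-35,155,-110],[-35,155,-90],[-35,155,-90]], "rot": [[0,0,0],[0,0,0],[0,0,0],[0,0,-0.02],[0,0,-0.042],[0,0,-0.042],[0,0,-0.042],[0,0,-0.042],[0,0,-0.042],[0,0,-0.042]], "jaw": [0,0,0,0,0,0,0,0,0,0]}}

```text
time: 21.15
ee_pos: [0.6209, 0.191, 0.0987]
eef_rot: [[-0.15, 0.989, -0.003], [0.989, 0.15, -0.001], [-0.0, -0.003, -1.0]]
force: [-0.2, 0.4, -1.3]
finger_gap: 0.0483
grasp_force: 53.6
```

```bash
python3 p.py 622.5 191 85.2 8.6
```

```text
xyz [-0.2, 1.7, 13.5] rot [-0.003, 0.0, 0.0] at [620.9 191.   98.7] t 21.15 gap 0.048278309736280285 gf 53.59046280384064 q [0.25 0.64 1.71 0.   0.8  0.1 ]
```

Request:
{"method": "carry_out", "body": {"xyz": [[0,1,7],[0,1,11],[0,1,13],[0,1,14],[0,1,15],[0,1,15]], "rot": [[0,0,0],[0,0,0],[0,0,0],[0,0,0],[0,0,0],[0,0,0]], "jaw": [0,0,0,0,0,0]}}

```text
time: 21.9
ee_pos: [0.6237, 0.1912, 0.0854]
eef_rot: [[-0.149, 0.989, 0.0], [0.989, 0.149, 0.0], [0.0, 0.0, -1.0]]
force: [-0.7, 0.2, 2.7]
finger_gap: 0.048
grasp_force: 54.0
```

Contact is made (force rose to +2.7 N). Releasing.

Request:
{"method": "carry_out", "body": {"xyz": [[0,0,0],[0,0,0],[0,0,0],[0,0,-10],[0,0,-45],[0,0,-80]], "rot": [[0,0,0],[0,0,0],[0,0,0],[0,0,0],[0,0,0],[0,0,0]], "jaw": [1,1,1,1,1,1]}}

```text
time: 22.65
ee_pos: [0.6234, 0.1912, 0.1664]
eef_rot: [[-0.149, 0.989, -0.0], [0.989, 0.149, -0.0], [-0.0, -0.0, -1.0]]
force: [0.3, -0.1, 0.5]
finger_gap: 0.0852
grasp_force: 0.0
```

```bash
python3 p.py 464 -212 160 -83 x
```

```text
xyz [-374.9, -217.9, 6.5] rot [-0.0, 0.0, 1.599] at [623.4 191.2 166.4] t 22.65 gap 0.08520840881231766 gf 0.0 q [ 0.25  0.56  1.66 -0.    0.92  0.1 ]
```

Request:
{"method": "carry_out", "body": {"xyz": [[-375,-218,6],[-375,-218,6],[-375,-218,6],[-375,-218,6],[-375,-218,6],[-375,-218,6],[-375,-218,6],[-375,-218,6],[-375,-218,6],[-375,-218,6]], "rot": [[0,0,1.599],[0,0,1.599],[0,0,1.599],[0,0,1.599],[0,0,1.599],[0,0,1.599],[0,0,1.599],[0,0,1.599],[0,0,1.599],[0,0,1.599]], "jaw": [0.6,0.6,0.6,0.6,0.6,0.6,0.6,0.6,0.6,0.6]}}

```text
time: 23.9
ee_pos: [0.4642, -0.2124, 0.1596]
eef_rot: [[0.993, 0.122, 0.001], [0.122, -0.993, -0.0], [0.001, 0.0, -1.0]]
force: [0.2, 0.1, 0.8]
finger_gap: 0.0512
grasp_force: 0.0
```

Run:
```python
from m import *
from p import plan
f=grab('wrist'); t=grab('top')
d=cv2.resize(t['image'][180:270,160:320,::-1],None,fx=3,fy=3)
w=f['image'][100:340,200:440,::-1]
c=np.zeros((600,800,3),np.uint8); c[:270,:480]=d; c[270:270+240,:240]=w; cv2.imwrite('pics/c5.png',c)
meas(t,0,'thin',(165,190,315,265),.088,(0,80,115),(30,255,255))
h=cv2.cvtColor(f['image'],cv2.COLOR_RGB2HSV)
plan(464,-212,45,-83)
```

```text
thin [[618.2, 177.0], [99.0, 265.1], 8.1]
xyz [-0.3, -0.2, 114.4] rot [0.0, -0.0, 0.002] at [ 464.2 -212.1  159.4] t 24.0 gap 0.05092936761322758 gf 0.0 q [-0.49  0.39  1.99 -0.    0.75  0.96]
```

View pics/c5.png

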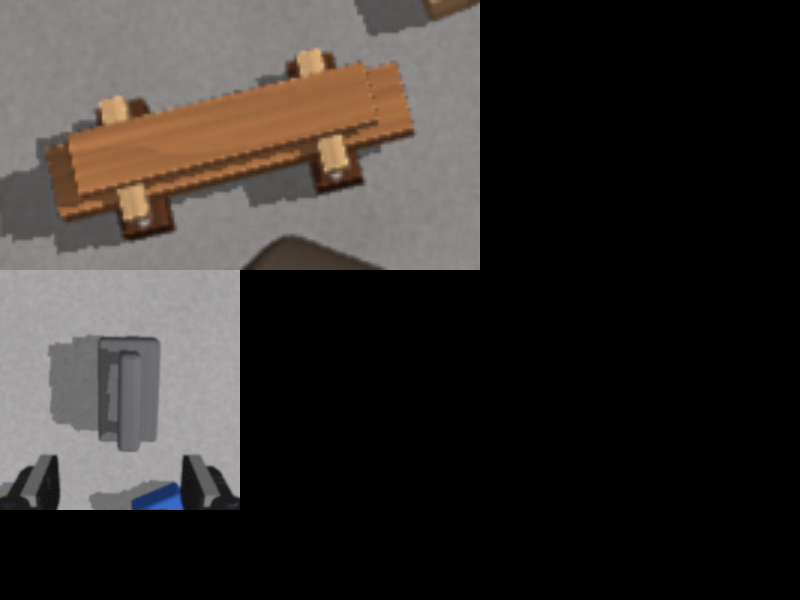

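The stack looks right. The weight (block px 299–360, handle 319–340, rows 183–280) is between the jaws. I'll cast these corners.

Run:
```python
from h import *
f=grab('wrist'); t=grab('top')
r=lambda a:np.round(a[:,:2]*1000,1).tolist()
print('handle',r(cast(f,[[319,183],[340,183],[319,279],[340,279]],.061,True)))
print('block',r(cast(f,[[299,168],[360,168],[298,270],[357,270]],.026,True)))
cr=lambda L:[[x/3+160-.33,y/3+180-.33] for x,y in L]
print('thin',r(cast(t,cr([[68,132],[366,62],[380,120],[80,196]]),.088)))
print('thick',r(cast(t,cr([[47,148],[399,62],[412,130],[63,217]]),.056)))
```

```text
handle [[501.2, -207.0], [502.9, -220.2], [436.3, -215.2], [438.0, -229.4]]
block [[505.3, -191.9], [511.0, -235.7], [427.0, -199.9], [432.7, -245.4]]
thin [[630.2, 310.7], [662.8, 73.2], [614.6, 66.5], [577.9, 304.1]]
thick [[627.4, 335.0], [669.6, 47.9], [612.0, 42.8], [569.8, 325.2]]
```

Request:
{"method": "carry_out", "body": {"xyz": [[4,6,0],[4,6,50],[4,6,85],[4,6,105],[4,6,113],[4,6,113],[4,6,113],[4,6,113],[4,6,113],[4,6,113]], "rot": [[0,0,0],[0,0,0],[0,0,0],[0,0,0],[0,0,0],[0,0,0],[0,0,0],[0,0,0],[0,0,0],[0,0,0]], "jaw": [0.6,0.6,0.6,0.6,0.6,0,0,0,0,0], "squeeze": 90}}

```text
time: 25.35
ee_pos: [0.4694, -0.218, 0.0471]
eef_rot: [[0.993, 0.122, 0.002], [0.122, -0.993, -0.001], [0.002, 0.001, -1.0]]
force: [-1.5, -0.7, 7.5]
finger_gap: 0.0142
grasp_force: 89.3
```

```bash
python3 p.py 622.5 190 190 -81.4
```

```text
xyz [201.8, -386.3, -143.1] rot [0.001, -0.002, -0.028] at [ 469.4 -218.    47.1] t 25.35 gap 0.014187630711475373 gf 89.28883910179138 q [-0.49  0.58  2.05 -0.    0.5   0.96]
```

Request:
{"method": "carry_out", "body": {"xyz": [[0,0,-15],[0,0,-45],[0,0,-85],[0,0,-125],[5,-10,-143],[23,-44,-143],[44,-84,-143],[65,-124,-143],[86,-164,-143],[107,-204,-143]], "rot": [[0,0,0],[0,0,0],[0,0,0],[0,0,0],[0,0,0],[0,0,0],[0,0,0],[0,0,0],[0,0,0],[0,0,0]], "jaw": [0,0,0,0,0,0,0,0,0,0]}}

```text
time: 26.6
ee_pos: [0.55, -0.0006, 0.1898]
eef_rot: [[0.993, 0.122, -0.0], [0.122, -0.993, 0.0], [-0.0, -0.0, -1.0]]
force: [0.5, -0.6, -8.8]
finger_gap: 0.0142
grasp_force: 89.4
```

Request:
{"method": "carry_out", "body": {"xyz": [[21,-40,0],[42,-80,0],[63,-120,0],[80,-155,0],[90,-175,0],[94,-181,0],[94,-181,20],[94,-181,30],[94,-181,30]], "rot": [[0,0,-0.028],[0,0,-0.028],[0,0,-0.028],[0,0,-0.028],[0,0,-0.028],[0,0,-0.028],[0,0,-0.028],[0,0,-0.028],[0,0,-0.028]], "jaw": [0,0,0,0,0,0,0,0,0]}}

```text
time: 27.72
ee_pos: [0.6208, 0.1881, 0.1584]
eef_rot: [[0.989, 0.149, -0.002], [0.149, -0.989, -0.001], [-0.002, 0.0, -1.0]]
force: [0.1, -0.0, -8.8]
finger_gap: 0.0141
grasp_force: 89.4
```

Run:
```python
from h import *
from p import plan
f=grab('wrist'); s=grab('scene')
c=np.zeros((480,800,3),np.uint8); c[:,:480]=f['image'][:,80:560,::-1]; c[:300,480:]=cv2.resize(s['image'][180:340,290:460,::-1],(320,300)); cv2.imwrite('pics/c6.png',c)
plan(622.5,190,135,-81.4)
```

```text
xyz [1.1, -1.3, 24.5] rot [0.0, -0.0, -0.001] at [621.6 188.5 159.5] t 27.825 gap 0.01434526783747216 gf 89.39678907394409 q [ 0.25  0.56  1.67 -0.    0.91  1.67]
```

View pics/c6.png

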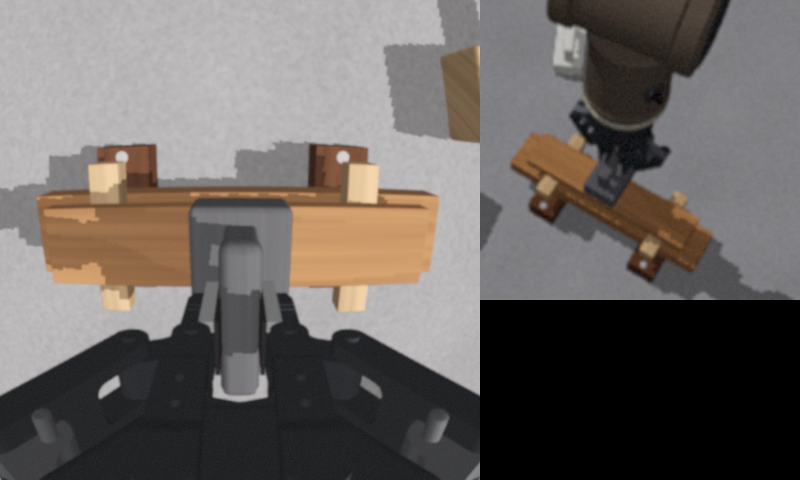

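The weight is held upright above the middle of the thin board (block at px 240, board spanning 40–438). I lower it slowly.

Request:
{"method": "carry_out", "body": {"xyz": [[1,-1,10],[1,-1,16],[1,-1,19],[1,-1,21],[1,-1,22],[1,-1,23],[1,-1,24],[1,-1,24.5],[1,-1,24.5]], "rot": [[0,0,0],[0,0,0],[0,0,0],[0,0,0],[0,0,0],[0,0,0],[0,0,0],[0,0,0],[0,0,0]], "jaw": [0,0,0,0,0,0,0,0,0]}}

```text
time: 28.95
ee_pos: [0.6225, 0.1901, 0.1351]
eef_rot: [[0.989, 0.149, 0.001], [0.149, -0.989, 0.0], [0.001, -0.0, -1.0]]
force: [-2.8, -1.4, 2.8]
finger_gap: 0.0142
grasp_force: 91.0
```

Fully supported (force rose from -8.8 to +2.8 N). Opening, waiting, then rising.

Request:
{"method": "carry_out", "body": {"xyz": [[0,0,0],[0,0,0],[0,0,0],[0,0,0],[0,0,-10],[0,0,-40],[0,0,-80],[0,0,-120],[0,0,-120]], "rot": [[0,0,0],[0,0,0],[0,0,0],[0,0,0],[0,0,0],[0,0,0],[0,0,0],[0,0,0],[0,0,0]], "jaw": [0.6,0.6,0.6,0.6,0.6,0.6,0.6,0.6,0.6]}}

```text
time: 30.08
ee_pos: [0.6241, 0.1906, 0.2587]
eef_rot: [[0.989, 0.149, 0.006], [0.149, -0.989, 0.002], [0.006, -0.001, -1.0]]
force: [0.6, -0.6, -1.0]
finger_gap: 0.0511
grasp_force: 0.0
```

Run:
```python
from h import *
f=grab('wrist'); s=grab('scene')
c=np.zeros((480,800,3),np.uint8); c[:,:480]=f['image'][:,80:560,::-1]; c[:300,480:]=cv2.resize(s['image'][180:340,290:460,::-1],(320,300)); cv2.imwrite('pics/c7.png',c)
```

```text
(no output)
```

View pics/c7.png

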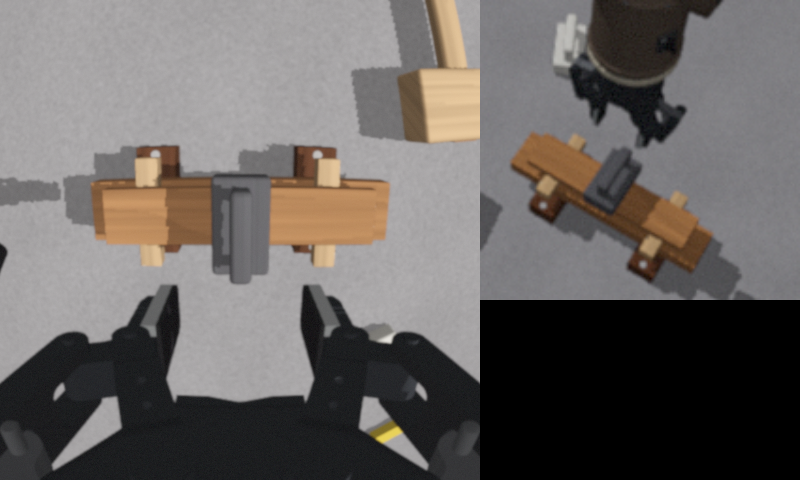

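The complete stack stands, with the weight upright at px (240,225) mid-board, sticks over the bearers and the gripper clear. Handing in.

```bash
python3 -c "
from cell import env
print(env.job_done())"
```

```text
the job is handed in; nothing more can be done
None
```

The stack is built as asked, with the weight upright in the middle of the thin board, everything released and the bystanders untouched; I handed it in at about 30 s of the 128 s allowed, and no verdict was shown.

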